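# Probe the bore of a guide sleeve on the inspection post

### The arm

A 7-joint arm with a two-finger parallel gripper is mounted at the origin on the work surface. World frame = base frame: x ahead of the robot, y to its left, z up, the work surface at z = 0. Lengths are in m, angles in rad, forces in N, time in s.
With the tool pointing down it reaches from about 0.425 to 0.925 m from the base axis. Payload 6.8 kg.
Tool frame: the origin (TCP) lies at the very end of the fingers, on their centre line; the grasp point (between the pads) lies 19 mm behind it (ctrl.hold_point_z is the distance from the TCP to the grasp point, in m); z points along the fingers, y is the direction in which the jaws open and shut (so a half turn about z gives the same grasp; the last joint's range is limited). The gripper opens to 88 mm and grips with 3 to 60 N. Pads are 20 mm wide; open, the fingers measure 115 mm over their backs; the gripper's body (75 mm by 178 mm) begins 61 mm behind the grasp point.
Start: joints at [-1.408, 0.477, 0.022, 1.555, -0.011, 1.109, -0.083], TCP at [0.181, 0.65, 0.223] pointing down, gripper open.
Joint ranges: [-2.96, 2.96], [-0.34, 2.1], [-1.41, 1.46], [0.24, 2.44], [-1.37, 4.51], [0.17, 1.92], [-2.96, 2.96]. Speed limits (rad/s): [2.39, 2.39, 3.14, 3.14, 3.14, 3.14, 3.14].

### API

Orientations are given as a 3x3 rotation matrix whose columns are the frame's x, y, z axes.
In Python, from workcell import ctrl gives the robot as it stands. The module is installed in compiled form; this text tells all that it offers.
- The arm moves only by the tool carry_out, never from a script. Its argument "rows" is a list of rows, each a list of 7 numbers: the shift along the tool's x, y, z in m, then the turn, a rotation vector about the tool's x, y, z in rad, then the opening in per cent of the stroke, from 0 (shut) to 100 (fully open). A call has 1 to 5 rows; each row shifts and turns the commanded pose from where the row before left it, along the tool's axes as they then stand; what a row does not reach is not made up. A row lasts 1/8 s, in which the tool goes at most 62.5 mm and 10.7 degrees, less where a joint would pass 70% of its speed; a pose out of reach is approached as far as the arm can. A call with a gripper value outside its range is refused whole. The fingers move at their own pace and stop on an object; the grip force is fixed at half the most. Time passes only in rows, so rows that do not move let the fingers close. It gives the time, the measured TCP pose, the force and the opening at its end, in the units of the state.
- ctrl.state(): the state, without advancing time (a new reading comes with each control period).
- ctrl.snapshot(name): name is "side" or "top" or "wrist"; returns a dict with "image" (420x560x3 uint8, red, green, blue), "mtx" (3x3 intrinsics, pixels), "pose" (4x4, takes a point from camera to world coordinates). Camera axes: x right, y down, z forward; pixel columns grow to the right and rows downward; lengths in m; the calibration is good to about 2 mm. A picture is of the moment at which its call begins. There is no depth.
- ctrl.sign_off(): hands the job in, once; it reports no verdict.
Trained networks look in a picture, given as the dict that the camera call returned (one of the last four; its "shot" number tells which), for a name from the list of things; names that differ only in an ending like _2 or _b are one class to them, and where a whole thing is asked for, a point or a joint stands for the part that bears it (a point fixed in the world has none). Each returns a list of dicts, best first, with "conf" (0 to 1); they miss things now and then, are a little off and sometimes report something else, mostly with a low value. They report only what shows in the picture. A call takes as long as a camera call. They do not tell look-alikes from the thing itself.
- ctrl.cut_out(query, picture): "region" (420x560 bool, what is visible of it).
- ctrl.spot_point(query, picture): "xyz" ([x, y, z] in m, in world coordinates, good to about 4 mm: a listed point, or the origin of a listed thing).
The state is a dict: "clock": time; "qpos": joint angles; "joint_velocities": joint speeds; "effort": joint torques, N m; "position": TCP position; "tool_rot": TCP orientation; "contact_force": force on the tool from outside, world axes, zero at the start; "wrist_torque": the same for the moment, N m; "finger_gap": opening from 0.0 (shut) to 1.0 (fully open).
Only numpy, scipy, OpenCV 4.12 (cv2) and the standard library are available. Lean on these libraries where they do the work, as an engineer would, in place of code of your own. Each camera call takes 0.05 s, during which the arm holds its last target.

### The job

Pick the perforated aluminium sleeve whose cap has a small guide hole and set it down (do not drop it) upright and centred on top of the raised inspection post, then let go of it. Next draw the probe out of its holder by its thick head, lower its rod through the guide hole without touching the sleeve, and finish still holding the probe still and upright there, the rod centred in the hole and its tip about half-way down the sleeve. Leave the other parts on the bench where they are.

Things in the scene. Friction and masses are not known exactly. Their poses are not given: they have to be found in the camera images.
- sleeve_centre (a point): centre (half-way up, on the axis) of the loose guide sleeve, an upright perforated aluminium tube 48 mm in outer diameter and 90 mm high, about 200 g, standing on the table in one of three places among two other sleeves; its tube bore is 40 mm, open below; its 12 mm thick cap, with which only this sleeve is fitted, has a 24 mm guide hole; z is its axis, up
- sleeve_foot (a point): centre of the guide sleeve's underside, 45 mm below its centre
- sleeve_mouth (a point): centre of the guide hole at the sleeve's top face, 90 mm above its underside; z is the hole's axis, up
- post_top (a point): centre of the flat round top, 56 mm in diameter and 50 mm above the table, of the fixed steel inspection post (80 mm round foot, slim column)
- probe_head (a point): centre of the probe's head, an upright dark steel cylinder 26 mm in diameter and 40 mm high, to be grasped from above; the probe (loose, about 120 g) hangs upright in its holder, the head's lower face resting on the holder's plate (top face 110 mm above the table, wherever the holder stands); z is the probe's axis, up
- probe_tip (a point): lower end of the probe's rod; the rod is steel, 10 mm in diameter, 95 mm long below the head and coaxial with it; the tip lies 115 mm below the head's centre
- sleeve: the guide sleeve; origin at the centre of its underside, z up its axis
- post: the fixed inspection post; origin at the centre of its foot on the table
- probe: the probe; origin at the tip of its rod, z up its axis
- holder: fixed probe holder: an aluminium plate 50 x 100 x 8 mm, top face 110 mm above the table, on two legs near its ends (at +y and -y of its own frame) over a 70 x 110 mm foot, with a 16 mm hole in the middle through which the rod hangs; lift the probe straight up by 100 mm or more to clear it; origin at the centre of its foot on the table
- slim_centre (a point): bystander: centre (half-way up) of a loose slim perforated sleeve, 36 mm in diameter, 90 mm high, open at the top, standing in another of the three places
- wide_centre (a point): bystander: centre (half-way up) of a loose wide, short perforated sleeve, 60 mm in diameter, 60 mm high, open at the top, standing in another of the three places
- flange_a: bystander: flat aluminium flange ring lying on the table, 56 mm outer diameter, 10 mm high; origin at the centre of its underside
- flange_b: bystander: flat aluminium flange ring lying on the table, 56 mm outer diameter, 10 mm high; origin at the centre of its underside
- flange_c: bystander: flat aluminium flange ring lying on the table, 56 mm outer diameter, 10 mm high; origin at the centre of its underside
- driver: bystander: screwdriver with a green handle lying on the table beyond the sleeves; origin on its underside
There are look-alikes about, which are no part of the job. Leave any pink or red look-alike of the post alone.

How it is judged:
By the outcome, as a careful person would: the job done as asked, in the order asked, and still so for the second after the job is handed in, while the arm keeps its last pose, push and grip.
It also fails if it takes over 61 s, if anything falls off the work surface, if the arm or the gripper's body presses on something with over 40 N, if the wrist force passes 120 N, or if a joint passes its speed limit or range.

## Working session

There is one attempt and no reset: what is moved stays moved. The work goes in short steps, Python scripts to look and compute and a tool call to move; the robot and the scene stay as the last step left them, time stands still between calls to the robot, and variables do not carry over. Pictures are saved under pics/ and viewed, and the job is handed in when it is done.

Besides the shell and the picture viewer there is one more tool, called after "Request:" by a JSON object that holds its "api" and its "payload". carry_out: Moves the arm, as the interface text tells. Its arguments: {"type":"object","properties":{"rows":{"type":"array","items":{"type":"array","items":{"type":"number"}}}},"required":["rows"]}

```bash
mkdir -p pics; cat > h.py <<'E'
from workcell import ctrl
import numpy as np, cv2
def snap(n,f=None):
    s=ctrl.snapshot(n)
    if f: cv2.imwrite(f'pics/{f}.png',s['image'][:,:,::-1])
    return s
def proj(s,p):
    T=np.linalg.inv(s['pose']); c=T[:3,:3]@np.array(p)+T[:3,3]; u=s['mtx']@c; return (u[:2]/u[2]).round(1)
def ray(s,px,z):
    d=s['pose'][:3,:3]@np.linalg.solve(s['mtx'],[px[0],px[1],1.]); o=s['pose'][:3,3]; return o+d*(z-o[2])/d[2]
E
python3 - <<'E'
from h import *
st=ctrl.state(); print(st); print(ctrl.hold_point_z)
for n in ['side','top']:
    s=snap(n,n+'1'); print(n,s['pose'].round(3).tolist(),s['mtx'].tolist())
    for q in ['sleeve_centre','sleeve_mouth','post_top','probe_head','holder','slim_centre','wide_centre','flange_a','driver']:
        for r in ctrl.spot_point(q,s): print(q,np.round(r['xyz'],3),round(r['conf'],2),proj(s,r['xyz']))
print(ctrl.state()['clock'])
E
```

```text
{'clock': 0.0, 'qpos': array([-1.40808373,  0.47781731,  0.02233451,  1.55645067, -0.01150864,
        1.10929593, -0.08309695]), 'joint_velocities': array([ 4.48321240e-05, -6.51518697e-05, -4.28426669e-04, -1.67913565e-03,
       -1.46935854e-03,  3.10643632e-04,  1.63270289e-03]), 'effort': array([-1.34252236e-04, -5.82867408e+01,  1.53476357e+00, -2.72596872e+01,
       -5.43227652e-02,  1.69659726e-02,  1.23904829e-04]), 'position': array([0.18041946, 0.64980983, 0.22167042]), 'tool_rot': array([[-9.63560662e-01,  2.67489651e-01, -3.68936874e-04],
       [ 2.67489875e-01,  9.63558979e-01, -1.80593170e-03],
       [-1.27575603e-04, -1.83881162e-03, -9.99998301e-01]]), 'contact_force': array([-0.35279489,  0.22368017,  0.64119285]), 'wrist_torque': array([-0.01367322, -0.00361706, -0.02704259]), 'finger_gap': 0.9998447235611322}
0.0187
side [[0.863, -0.341, 0.372, 0.203], [-0.504, -0.593, 0.627, -0.626], [0.006, -0.729, -0.684, 0.811], [0.0, 0.0, 0.0, 1.0]] [[447.8803936948739, 0.0, 280.2230562501817], [0.0, 447.8803936948739, 210.0178143382661], [0.0, 0.0, 1.0]]
sleeve_centre [0.
[... 1063 characters left out ...]
7 261. ]
post_top [ 0.697 -0.044  0.05 ] 0.98 [305.7 165.5]
post_top [0.56  0.015 0.053] 0.84 [280.9 224. ]
post_top [ 0.552 -0.098  0.053] 0.68 [331.2 227.2]
post_top [0.446 0.208 0.029] 0.63 [196.2 276.2]
probe_head [0.389 0.05  0.005] 0.74 [266.4 301. ]
holder [ 0.476 -0.298  0.   ] 0.83 [414.2 261.2]
slim_centre [0.592 0.227 0.047] 0.57 [188.  211.4]
wide_centre [0.448 0.212 0.028] 0.7 [194.7 275.3]
flange_a [0.446 0.21  0.028] 0.66 [195.3 276.4]
flange_a [ 0.733  0.101 -0.003] 0.64 [245.2 157.8]
flange_a [0.387 0.046 0.002] 0.62 [268.  301.8]
flange_a [ 0.706 -0.184  0.003] 0.59 [361.8 166.8]
driver [0.478 0.354 0.001] 0.74 [136.3 263.2]
driver [0.661 0.363 0.005] 0.73 [135.5 186.8]
1.0
```

View pics/side1.png

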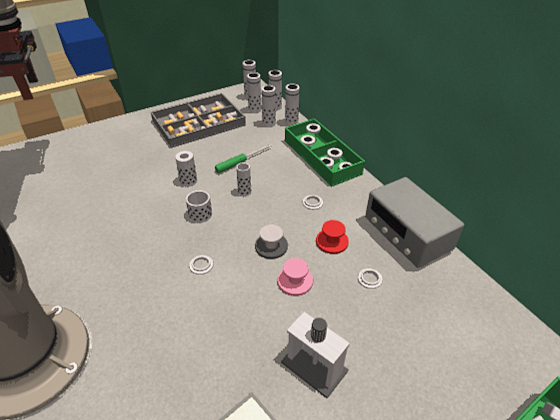

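View pics/top1.png

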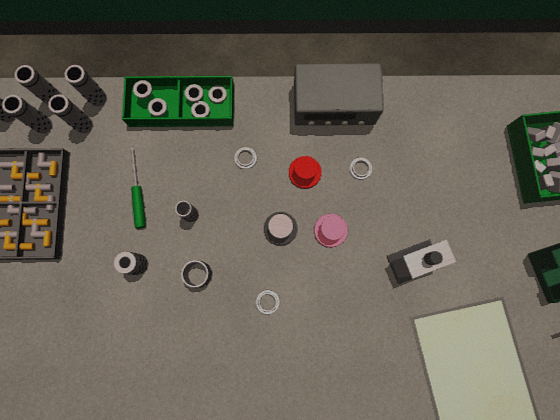

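```bash
python3 - <<'E'
import cv2,numpy as np
a=cv2.imread('pics/side1.png');b=cv2.imread('pics/top1.png')
A=cv2.resize(a[130:310,150:400],None,fx=3,fy=3,interpolation=3)[:540,:]
cv2.imwrite('pics/c1.png',A)
cv2.imwrite('pics/c2.png',cv2.resize(b[140:320,100:360],None,fx=3,fy=3,interpolation=3))
E
```

```text
(no output)
```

View pics/c1.png

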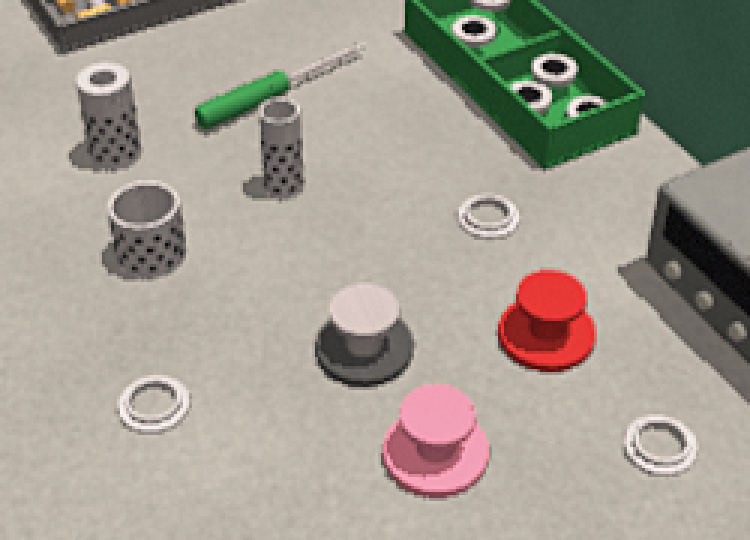

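View pics/c2.png

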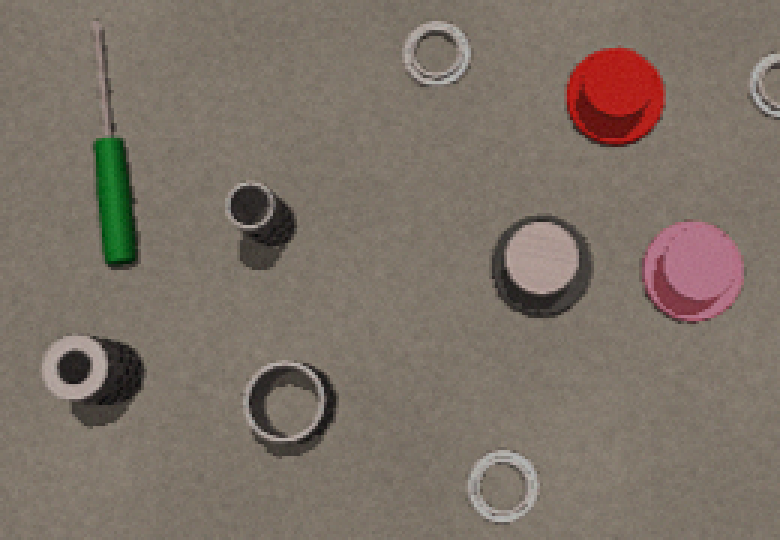

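Three sleeves stand in the top view, at (125,262), (185,211) and (195,274). Only the one at (125,262) has a thick cap with a small hole, so it is the guide sleeve; the others are the slim one and the wide short one. The crop confirms this. The post is the grey and dark one at top-view (281,228). The red (305,171) and pink (331,230) ones are look-alikes. The holder with the probe is at (430,258).

Request:
{"api": "carry_out", "payload": {"rows": [[-0.052,-0.03,0,0,0,0,100],[-0.052,-0.03,0,0,0,0,100],[-0.052,-0.03,0,0,0,0,100],[-0.052,-0.03,0,0,0,0,100],[-0.052,-0.03,0,0,0,0,100]]}}

```text
clock: 1.62
position: [0.3922, 0.4349, 0.223]
tool_rot: [[-0.964, 0.267, 0.0], [0.267, 0.964, 0.001], [-0.0, 0.001, -1.0]]
contact_force: [-0.3, 0.3, 0.9]
finger_gap: 1.0
```

Request:
{"api": "carry_out", "payload": {"rows": [[-0.045,-0.025,0,0,0,0,100],[-0.03,-0.017,0,0,0,0,100],[0,0,0,0,0,0,100]]}}

```text
clock: 2.0
position: [0.4545, 0.3729, 0.2229]
tool_rot: [[-0.962, 0.273, 0.001], [0.273, 0.962, -0.001], [-0.001, -0.0, -1.0]]
contact_force: [-0.2, -0.0, -0.2]
finger_gap: 1.0
```

```bash
cat >> h.py <<'E'
def tool(d):  # world delta->tool
    return (ctrl.state()['tool_rot'].T@np.array(d)).round(4)
E
python3 - <<'E'
from h import *
st=ctrl.state(); print(st['clock'],st['position'],st['tool_rot'].round(4).tolist(),st['qpos'].round(2))
s=snap('wrist','w1');print(s['pose'].round(3).tolist(),s['mtx'][0,0])
for q in ['sleeve_centre','sleeve_mouth']:
    for r in ctrl.spot_point(q,s): print(q,np.round(r['xyz'],4),round(r['conf'],2),proj(s,r['xyz']))
print(proj(s,[.477,.35,.09]))
E
```

```text
2.0 [0.45454193 0.37285649 0.22291013] [[-0.9619, 0.2733, 0.0012], [0.2733, 0.9619, -0.0007], [-0.0014, -0.0004, -1.0]] [-0.9   0.33  0.14  1.78 -0.05  1.03  0.55]
[[0.273, 0.929, 0.25, 0.386], [0.962, -0.264, -0.072, 0.391], [-0.001, 0.26, -0.966, 0.384], [0.0, 0.0, 0.0, 1.0]] 352.84831250358667
sleeve_centre [0.4756 0.3514 0.0474] 0.79 [266. 219.]
sleeve_mouth [0.4747 0.3488 0.0899] 0.73 [261.  232.2]
sleeve_mouth [0.5888 0.23   0.0453] 0.15 [189.5 342.3]
[263.1 234.3]
```

View pics/w1.png

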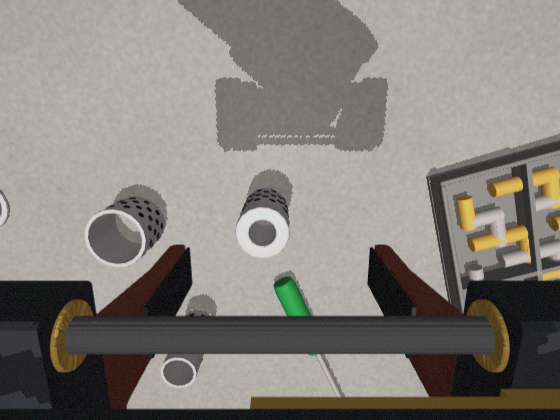

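```bash
cat >> h.py <<'E'
def cap(s,px,z,thr=150,rad=45):
    g=cv2.cvtColor(s['image'],cv2.COLOR_RGB2GRAY); m=np.zeros_like(g); cv2.circle(m,tuple(int(v) for v in px),rad,255,-1)
    b=((g>thr)&(m>0)).astype(np.uint8)
    n,l,st,c=cv2.connectedComponentsWithStats(b)
    out=[]
    for i in range(1,n):
        if st[i,4]>60:
            cs,_=cv2.findContours((l==i).astype(np.uint8),cv2.RETR_CCOMP,cv2.CHAIN_APPROX_NONE)
            for k in cs:
                if len(k)>12:
                    e=cv2.fitEllipse(k); out.append((np.round(e[0],1),np.round(e[1],1),ray(s,e[0],z).round(4)))
    return out
E
python3 - <<'E'
from h import *
s=snap('wrist')
for t in (170,190,210): print('w',t,cap(s,(262,232),.09,t,33))
s=snap('top','top2')
for t in (120,140,160): print('t',t,cap(s,(125,262),.09,t,18))
for t in (120,140): print('post',t,cap(s,(281,228),.05,t,22))
s=snap('side','side2')
for t in (150,170): print('s',t,cap(s,(185,156),.09,t,14))
for t in (150,170): print('post',t,cap(s,(271,233),.05,t,16))
E
```

```text
w 170 [(array([260.5, 236.1]), array([56.2, 63.1]), array([0.4741, 0.3519, 0.09  ])), (array([232., 232.]), array([2.2, 9.2]), array([0.4639, 0.329 , 0.09  ])), (array([258.2, 237.7]), array([27.3, 28.9]), array([0.4751, 0.3495, 0.09  ]))]
w 190 [(array([258.1, 237.7]), array([49. , 51.6]), array([0.4751, 0.3495, 0.09  ])), (array([258.1, 237.8]), array([27.9, 29.5]), array([0.4752, 0.3495, 0.09  ]))]
w 210 [(array([258.1, 237.5]), array([47.3, 50.1]), array([0.4749, 0.3495, 0.09  ])), (array([258.1, 238. ]), array([28.9, 30.4]), array([0.4753, 0.3494, 0.09  ]))]
t 120 [(array([122.4, 263.4]), array([24.6, 27.3]), array([0.4735, 0.3543, 0.09  ])), (array([124.4, 262.1]), array([12.2, 13.1]), array([0.4762, 0.3502, 0.09  ]))]
t 140 [(array([124.3, 261.9]), array([20.1, 21.3]), array([0.4765, 0.3505, 0.09  ])), (array([124.5, 261.9]), array([12.4, 13.8]), array([0.4767, 0.3501, 0.09  ]))]
t 160 [(array([124.4, 262. ]), array([19.1, 20.6]), array([0.4763, 0.3502, 0.09  ])), (array([124.3, 261.9]), array([13.3, 14.1]), array([0.4766, 0.3505, 0.09  ]))]
post 120 [(array([280.4, 228.4]), array([39.8, 40.3]), array([0.5508, 0.0163, 0.05  ])), (array([280.3, 225.4]), array([23. , 23.4]), array([0.5575, 0.0166, 0.05  ]))]
post 140 [(array([280.3, 225.4]), array([22.6, 22.8]), array([0.5575, 0.0166, 0.05  ]))]
s 150 [(array([184.9, 154.5]), array([22.1, 27.2]), array([0.4816, 0.3533, 0.09  ])), (array([183.6, 155.5]), array([ 5.4, 10.1]), array([0.4767, 0.3507, 0.09  ]))]
s 170 [(array([184.9, 154.7]), array([22.4, 26.8]), array([0.4812, 0.3524, 0.09  ])), (array([183.8, 155.7]), array([ 5.9, 10.2]), array([0.4769, 0.3494, 0.09  ]))]
post 150 [(array([271. , 229.5]), array([23. , 31.6]), array([0.5629, 0.0245, 0.05  ]))]
post 170 [(array([270.9, 229.3]), array([22.6, 31.4]), array([0.5631, 0.0252, 0.05  ]))]
```

```bash
python3 - <<'E'
from h import *
p=ctrl.state()['position'];print(p,tool(np.array([.4757,.350,.05])-p))
E
```

```text
[0.45080235 0.3771603  0.22258514] [-0.0313 -0.0196  0.1726]
```

Request:
{"api": "carry_out", "payload": {"rows": [[-0.0313,-0.0196,0,0,0,0,100],[0,0,0.01,0,0,0,100],[0,0,0.05,0,0,0,100],[0,0,0.03,0,0,0,100],[0,0,0,0,0,0,100]]}}

```text
clock: 2.92
position: [0.4744, 0.3485, 0.1302]
tool_rot: [[-0.964, 0.266, -0.004], [0.266, 0.964, -0.003], [0.003, -0.004, -1.0]]
contact_force: [0.1, -0.0, 0.3]
finger_gap: 1.0
```

```bash
python3 - <<'E'
from h import *
p=ctrl.state()['position'];print(p,tool(np.array([.4757,.350,.05])-p))
s=snap('wrist','w2')
for t in (190,): print('w',t,cap(s,proj(s,[.4757,.35,.09]),.09,t,50))
p=ctrl.state()['position'];print(p,tool(np.array([.4757,.350,.05])-p), ctrl.state()['clock'])
E
```

```text
[0.47441186 0.34847648 0.1302071 ] [-0.0011  0.0021  0.0802]
w 190 [(array([283.8, 250.6]), array([47.7, 71.1]), array([0.4814, 0.3477, 0.09  ]))]
[0.47574621 0.34918602 0.13210978] [0.0001 0.0009 0.0821] 2.975
```

View pics/w2.png

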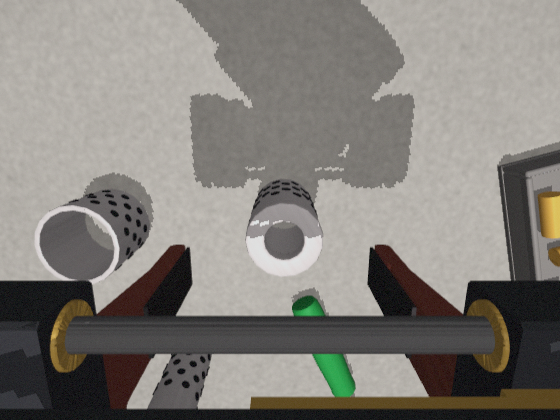

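The capped sleeve sits between the fingers: cap at (285,240), finger tips at columns 190 and 370. I'm descending to grasp it.

Request:
{"api": "carry_out", "payload": {"rows": [[0,0.001,0.04,0,0,0,100],[0,0,0.03,0,0,0,100],[0,0,0.012,0,0,0,100],[0,0,0,0,0,0,100],[0,0,0,0,0,0,45]]}}

```text
clock: 3.6
position: [0.4781, 0.3504, 0.0523]
tool_rot: [[-0.964, 0.268, 0.002], [0.268, 0.964, 0.002], [-0.001, 0.002, -1.0]]
contact_force: [0.2, 1.0, 0.1]
finger_gap: 0.923
```

Request:
{"api": "carry_out", "payload": {"rows": [[0,0,0,0,0,0,20],[0,0,0,0,0,0,20],[0,0,0,0,0,0,20],[0,0,0,0,0,0,20],[0,0,0,0,0,0,20]]}}

```text
clock: 4.22
position: [0.4773, 0.3497, 0.0508]
tool_rot: [[-0.964, 0.267, 0.0], [0.267, 0.964, 0.0], [-0.0, 0.0, -1.0]]
contact_force: [-0.7, 0.7, 1.3]
finger_gap: 0.537
```

```bash
python3 - <<'E'
from h import *
st=ctrl.state();print(st['clock'],st['position'],st['contact_force'],st['finger_gap'])
E
```

```text
4.225 [0.47728261 0.34967491 0.05081949] [-0.66004746  0.69559351  1.28932989] 0.537466000655643
```

Gripped at about 47 mm. Next I lift and carry towards the post.

Request:
{"api": "carry_out", "payload": {"rows": [[0,0,-0.01,0,0,0,20],[0,0,-0.03,0,0,0,20],[0,0,-0.04,0,0,0,20],[0,0,-0.02,0,0,0,20],[-0.01,-0.018,0,0,0,0,20]]}}

```text
clock: 4.85
position: [0.4823, 0.331, 0.1523]
tool_rot: [[-0.964, 0.265, 0.002], [0.265, 0.964, 0.003], [-0.001, 0.003, -1.0]]
contact_force: [-0.4, -0.6, -2.7]
finger_gap: 0.53
```

Request:
{"api": "carry_out", "payload": {"rows": [[-0.024,-0.042,0,0,0,0,20],[-0.024,-0.042,0,0,0,0,20],[-0.024,-0.042,0,0,0,0,20],[-0.024,-0.042,0,0,0,0,20],[-0.012,-0.025,0,0,0,0,20]]}}

```text
clock: 5.48
position: [0.5337, 0.1093, 0.1494]
tool_rot: [[-0.962, 0.272, -0.002], [0.272, 0.962, -0.002], [0.002, -0.003, -1.0]]
contact_force: [-0.6, 0.7, -1.9]
finger_gap: 0.532
```

Request:
{"api": "carry_out", "payload": {"rows": [[0,0,0,0,0,0,20],[0,0,0,0,0,0,20],[0,0,0,0,0,0,20]]}}

```text
clock: 5.85
position: [0.5338, 0.1157, 0.1502]
tool_rot: [[-0.964, 0.266, -0.001], [0.266, 0.964, 0.0], [0.001, -0.0, -1.0]]
contact_force: [-0.2, 0.2, -2.8]
finger_gap: 0.54
```

```bash
python3 - <<'E'
from h import *
st=ctrl.state();print(st['clock'],st['position'],st['contact_force'],st['finger_gap'])
s=snap('wrist','w3');print('w',proj(s,[.5575,.0166,.05]))
for r in ctrl.spot_point('post_top',s)+ctrl.spot_point('sleeve_mouth',s)+ctrl.spot_point('sleeve_foot',s): print(np.round(r['xyz'],4),round(r['conf'],2),proj(s,r['xyz']))
print(ctrl.state()['position'])
s=snap('side','s3');print('s',proj(s,[.5575,.0166,.05]))
for r in ctrl.spot_point('sleeve_mouth',s)+ctrl.spot_point('sleeve_foot',s): print(np.round(r['xyz'],4),round(r['conf'],2),proj(s,r['xyz']))
E
```

```text
5.85 [0.53383594 0.11574792 0.1502299 ] [-0.23085194  0.21209517 -2.82143489] 0.5397007634676108
w [170.  272.8]
[ 0.5531 -0.1017  0.0488] 0.68 [ 33.6 302.5]
[0.556  0.0227 0.0528] 0.63 [175.6 270.7]
[0.5293 0.1124 0.1885] 0.93 [271.6 298.5]
[0.53424622 0.11536771 0.15056481]
s [270.6 232.4]
[0.5355 0.117  0.1892] 0.62 [239.9 165.5]
[0.5331 0.1186 0.0971] 0.96 [240.8 196. ]
```

View pics/w3.png

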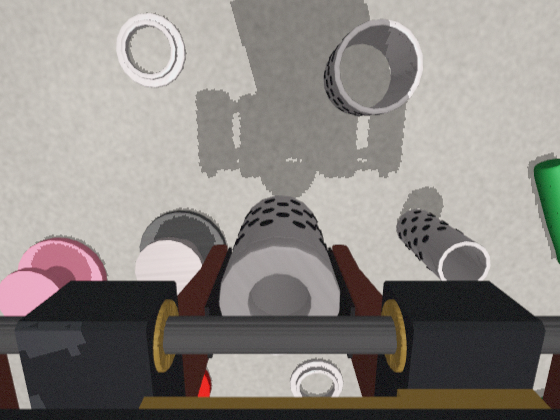

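View pics/s3.png

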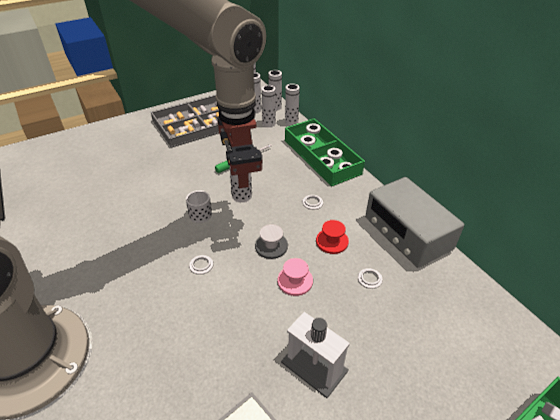

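```bash
python3 - <<'E'
from h import *
im=cv2.imread('pics/side2.png'); print(im[226:242:3,256:288:4].tolist()[2])
import glob
pose=None
s=snap('side'); im=s['image'].astype(int)
for t in (195,205):
  b=(im[:,:,0]>t).astype(np.uint8); 
  n,l,st,c=cv2.connectedComponentsWithStats(b,connectivity=4); i=l[232,271]
  cs,_=cv2.findContours((l==i).astype(np.uint8),0,1); e=cv2.fitEllipse(cs[0]); print(t,st[i],c[i],e,ray(s,e[0],.05).round(4))
s=snap('top'); im=s['image'].astype(int)
for t in (150,170):
  b=(im[:,:,0]>t).astype(np.uint8); 
  n,l,st,c=cv2.connectedComponentsWithStats(b,connectivity=4); i=l[226,281]
  cs,_=cv2.findContours((l==i).astype(np.uint8),0,1); e=cv2.fitEllipse(cs[0]); print(t,st[i],c[i],e,ray(s,e[0],.05).round(4))
for r in ctrl.cut_out('post_top',s)[:3]:
    m=cv2.moments(r['region'].astype(np.uint8)); print(r['conf'],m['m10']/m['m00'],m['m01']/m['m00'],m['m00'])
E
```

```text
[[176, 186, 196], [207, 213, 228], [198, 205, 220], [202, 207, 224], [201, 205, 221], [198, 203, 219], [202, 207, 223], [175, 187, 193]]
195 [    0    91   560   329 76621] [255.20805001 286.23669751] ((246.9679718017578, 287.0837707519531), (283.2951354980469, 522.8381958007812), 104.68453216552734) [ 0.4364 -0.0974  0.05  ]
205 [259 224  24  17 319] [270.84326019 232.03761755] ((270.83233642578125, 232.0408935546875), (16.259689331054688, 22.85304832458496), 89.27913665771484) [0.5585 0.0173 0.05  ]
150 [275 214  18  24 313] [283.34185304 225.91373802] ((282.89739990234375, 225.66554260253906), (17.39259910583496, 24.4520320892334), 2.905136823654175) [0.5569 0.0107 0.05  ]
170 [275 214  17  24 286] [283.18881119 225.89160839] ((282.8848876953125, 225.69293212890625), (15.761442184448242, 24.202659606933594), 3.365769863128662) [0.5568 0.0107 0.05  ]
0.94 284.8925750394945 228.63349131121643 633.0
0.84 304.9903730445247 171.5367027677497 831.0
0.68 331.1044943820225 229.6887640449438 890.0
```

Request:
{"api": "carry_out", "payload": {"rows": [[-0.02,-0.035,0,0,0,0,20],[-0.02,-0.035,0,0,0,0,20],[-0.0104,-0.0185,0,0,0,0,20],[0,0,0.025,0,0,0,20],[0,0,0.012,0,0,0,20]]}}

```text
clock: 6.98
position: [0.5587, 0.0157, 0.1126]
tool_rot: [[-0.963, 0.268, -0.002], [0.268, 0.963, -0.0], [0.001, -0.001, -1.0]]
contact_force: [-0.9, -0.2, -3.0]
finger_gap: 0.533
```

Request:
{"api": "carry_out", "payload": {"rows": [[0,0,0,0,0,0,20],[0,0,0,0,0,0,20],[0,0,0,0,0,0,20]]}}

```text
clock: 7.35
position: [0.5598, 0.0162, 0.1144]
tool_rot: [[-0.964, 0.267, 0.001], [0.267, 0.964, 0.0], [-0.001, 0.001, -1.0]]
contact_force: [0.5, 0.2, -2.4]
finger_gap: 0.531
```

```bash
python3 - <<'E'
from h import *
P=[]
s=snap('side','s4')
for i in range(4): P.append(ctrl.state()['position']); top=snap('top','t4')
p=np.mean(P,0);print(ctrl.state()['clock'],p,np.std(P,0),tool(np.array([.5587,.0167,.1015])-p),ctrl.state()['contact_force'])
cv2.imwrite('pics/s4c.png',cv2.resize(s['image'][150:270,200:360,::-1],None,fx=5,fy=5,interpolation=2))
print(proj(s,[.558,.017,.05]),cap(top,proj(top,[.558,.017,.144]),.144,140,20))
E
```

```text
7.6 [0.55964027 0.01605619 0.11415696] [9.29495342e-05 6.43976541e-05 1.02970471e-04] [0.0011 0.0004 0.0127] [ 0.63816522 -0.53332261 -1.84529451]
[270.7 232.2] []
```

View pics/s4c.png

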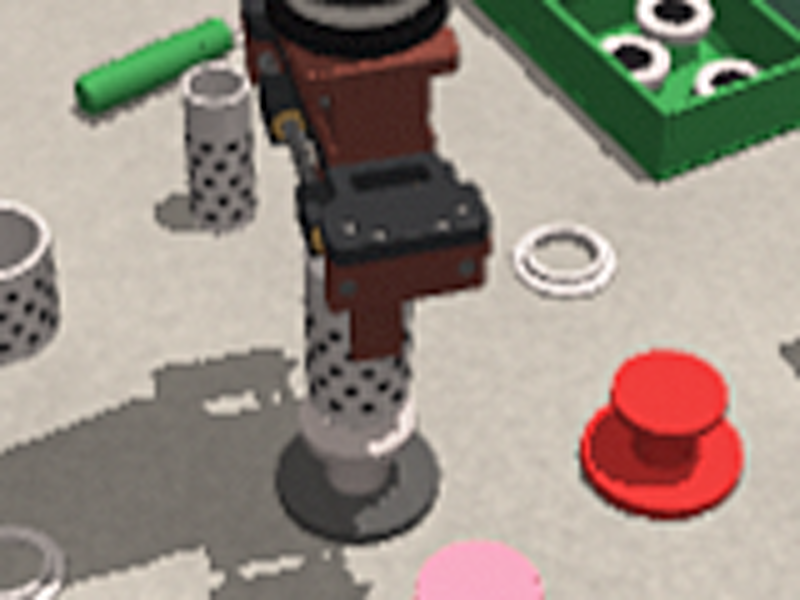

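The sleeve hangs just above the post top, centred on it in the side view: sleeve at crop (358,400), disc at (358,420). I'm lowering it gently.

Request:
{"api": "carry_out", "payload": {"rows": [[0.001,0.0004,0.005,0,0,0,20],[0,0,0.004,0,0,0,20],[0,0,0.002,0,0,0,20],[0,0,0,0,0,0,20],[0,0,0,0,0,0,20]]}}

```text
clock: 8.22
position: [0.5585, 0.0165, 0.1027]
tool_rot: [[-0.964, 0.268, 0.0], [0.268, 0.964, -0.0], [-0.0, 0.0, -1.0]]
contact_force: [0.2, 0.3, -2.2]
finger_gap: 0.534
```

Request:
{"api": "carry_out", "payload": {"rows": [[0,0,0.001,0,0,0,20],[0,0,0,0,0,0,20],[0,0,0,0,0,0,20]]}}

```text
clock: 8.6
position: [0.5585, 0.0165, 0.1017]
tool_rot: [[-0.964, 0.268, 0.0], [0.268, 0.964, 0.0], [-0.0, 0.0, -1.0]]
contact_force: [0.3, -0.6, -1.7]
finger_gap: 0.53
```

Request:
{"api": "carry_out", "payload": {"rows": [[0,0,0.001,0,0,0,20],[0,0,0,0,0,0,20],[0,0,0,0,0,0,20]]}}

```text
clock: 8.98
position: [0.5586, 0.0165, 0.1008]
tool_rot: [[-0.964, 0.268, 0.0], [0.268, 0.964, 0.0], [-0.0, 0.0, -1.0]]
contact_force: [-1.0, -0.2, 0.6]
finger_gap: 0.538
```

Request:
{"api": "carry_out", "payload": {"rows": [[0,0,0.0004,0,0,0,20],[0,0,0,0,0,0,20],[0,0,0,0,0,0,20]]}}

```text
clock: 9.35
position: [0.5587, 0.0165, 0.1008]
tool_rot: [[-0.964, 0.268, 0.0], [0.268, 0.964, 0.0], [-0.0, 0.0, -1.0]]
contact_force: [-1.2, -0.1, 6.3]
finger_gap: 0.537
```

```bash
python3 - <<'E'
from h import *
s=snap('side','s5')
print(ctrl.state()['contact_force'],ctrl.state()['position'])
cv2.imwrite('pics/s5c.png',cv2.resize(s['image'][190:260,235:305,::-1],None,fx=8,fy=8,interpolation=2))
E
```

```text
[-1.27359927  0.66227674  4.9332602 ] [0.55871076 0.01652551 0.10078356]
```

View pics/s5c.png

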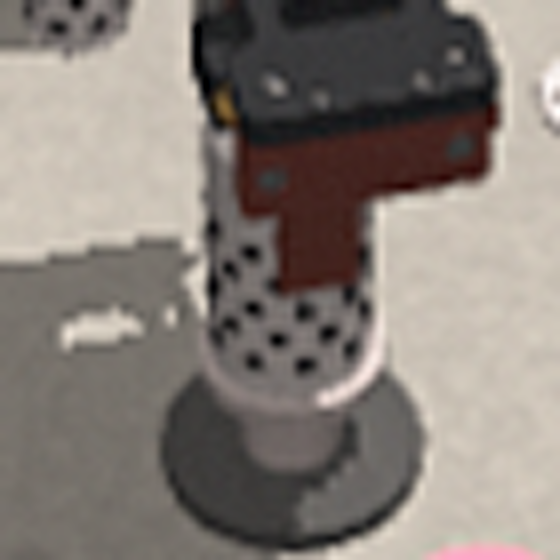

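The sleeve is seated, with an even rim of the disc on both sides. I'm releasing it.

Request:
{"api": "carry_out", "payload": {"rows": [[0,0,0,0,0,0,62],[0,0,0,0,0,0,75],[0,0,0,0,0,0,85],[0,0,0,0,0,0,85],[0,0,0,0,0,0,85]]}}

```text
clock: 10.02
position: [0.5584, 0.0165, 0.1002]
tool_rot: [[-0.964, 0.268, -0.0], [0.268, 0.964, -0.0], [0.0, -0.0, -1.0]]
contact_force: [-0.5, -0.0, -0.1]
finger_gap: 0.851
```

Request:
{"api": "carry_out", "payload": {"rows": [[0,0,-0.01,0,0,0,85],[0,0,-0.03,0,0,0,85],[0,0,-0.05,0,0,0,85],[0,0,-0.05,0,0,0,85],[0,0,-0.01,0,0,0,85]]}}

```text
clock: 10.65
position: [0.5604, 0.0165, 0.2546]
tool_rot: [[-0.963, 0.268, 0.007], [0.268, 0.963, 0.001], [-0.006, 0.003, -1.0]]
contact_force: [0.8, 0.2, 0.1]
finger_gap: 0.852
```

Request:
{"api": "carry_out", "payload": {"rows": [[-0.001,-0.04,0,0,0,0,85],[-0.001,-0.06,0,0,0,0,85],[-0.001,-0.06,0,0,0,0,85],[-0.001,-0.06,0,0,0,0,85],[-0.001,-0.06,0,0,0,0,85]]}}

```text
clock: 11.28
position: [0.4872, -0.2561, 0.2498]
tool_rot: [[-0.964, 0.267, -0.001], [0.267, 0.964, 0.0], [0.001, 0.0, -1.0]]
contact_force: [-0.3, -0.1, 0.2]
finger_gap: 0.849
```

Request:
{"api": "carry_out", "payload": {"rows": [[0,-0.04,0,0,0,0,85],[0,0,0,0,0,0,85],[0,0,0,0,0,0,85],[0,0,0,0,0,0,85]]}}

```text
clock: 11.78
position: [0.4783, -0.2914, 0.2499]
tool_rot: [[-0.964, 0.265, -0.0], [0.265, 0.964, 0.001], [0.001, 0.001, -1.0]]
contact_force: [-0.4, -0.1, -0.5]
finger_gap: 0.845
```

```bash
python3 - <<'E'
from h import *
st=ctrl.state();print(st['clock'],st['position'],st['qpos'].round(2))
for n in ['wrist','top','side']:
    s=snap(n,n+'6')
    for q in ['probe_head','sleeve_mouth']:
        for r in ctrl.spot_point(q,s): print(n,q,np.round(r['xyz'],4),round(r['conf'],2),proj(s,r['xyz']))
    print(proj(s,[.477,-.296,.15]))
E
```

```text
11.775 [ 0.47830651 -0.29137276  0.24992081] [ 0.08  0.27  0.43  1.83 -0.13  1.07  1.87]
wrist probe_head [ 0.4798 -0.2972  0.1288] 0.65 [274.8 210.6]
[275.  213.7]
top probe_head [ 0.4737 -0.2947  0.1292] 0.44 [432.3 259. ]
top sleeve_mouth [0.5571 0.0149 0.1377] 0.84 [281.4 219.7]
[436.5 256.7]
side probe_head [ 0.4782 -0.2933  0.1314] 0.59 [318.1 327.9]
side sleeve_mouth [0.5596 0.018  0.1379] 0.84 [270.8 204.2]
[319.1 323.4]
```

View pics/wrist6.png

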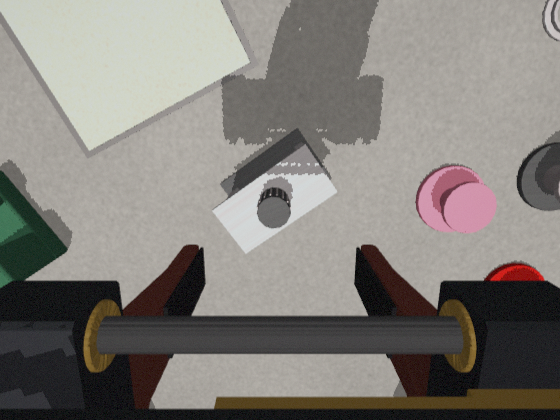

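View pics/top6.png

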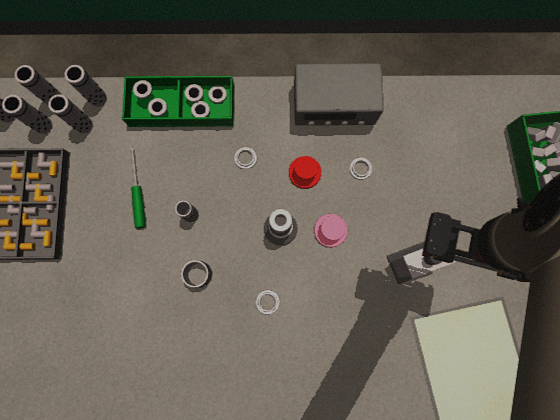

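```bash
cat >> h.py <<'E'
def dark(s,px,z,lo,hi,rad):
    g=cv2.cvtColor(s['image'],cv2.COLOR_RGB2GRAY); m=np.zeros_like(g); cv2.circle(m,tuple(int(v) for v in px),rad,255,-1)
    b=((g>=lo)&(g<hi)&(m>0)).astype(np.uint8); b=cv2.morphologyEx(b,cv2.MORPH_OPEN,np.ones((3,3),np.uint8))
    n,l,st,c=cv2.connectedComponentsWithStats(b); out=[]
    for i in range(1,n):
        if st[i,4]>25:
            cs,_=cv2.findContours((l==i).astype(np.uint8),0,1); e=cv2.fitEllipse(max(cs,key=len)); out.append((np.round(e[0],1),np.round(e[1],1),ray(s,e[0],z).round(4)))
    return out
E
python3 - <<'E'
from h import *
s=snap('wrist'); print(ctrl.state()['position'])
g=cv2.cvtColor(s['image'],cv2.COLOR_RGB2GRAY); print(g[180:236:3,274].tolist()); print(g[211,248:300:3].tolist())
for hi in (110,125): print('w',dark(s,(273,211),.15,70,hi,30))
cv2.imwrite('pics/w7c.png',cv2.resize(s['image'][170:250,220:330,::-1],None,fx=6,fy=6,interpolation=2))
s=snap('top')
for t in (140,160): print('top hole',t,cap(s,(281,219),.14,t,16))
s=snap('side')
for t in (160,180,200): print('side hole',t,cap(s,(270,204),.14,t,14))
cv2.imwrite('pics/s7c.png',cv2.resize(s['image'][180:260,230:330,::-1],None,fx=6,fy=6,interpolation=2))
im=dict(s); im['image']=cv2.imread('pics/side1.png')[:,:,::-1].copy()
g=cv2.cvtColor(im['image'],cv2.COLOR_RGB2GRAY); print(g[314:345:2,319].tolist()); print(g[324,305:335:2].tolist())
cv2.imwrite('pics/s1c.png',cv2.resize(im['image'][305:375,285:355,::-1],None,fx=8,fy=8,interpolation=2))
E
```

```text
[ 0.47767435 -0.29313687  0.25026095]
[136, 137, 127, 53, 42, 35, 107, 108, 107, 110, 103, 107, 105, 104, 106, 104, 171, 211, 212]
[213, 213, 212, 210, 104, 108, 107, 106, 107, 107, 108, 105, 106, 105, 104, 197, 212, 211]
w [(array([276.7, 212.5]), array([28.1, 30.5]), array([ 0.476 , -0.2963,  0.15  ]))]
w [(array([275.6, 211.9]), array([30., 32.]), array([ 0.4752, -0.2969,  0.15  ]))]
top hole 140 [(array([280.3, 219.4]), array([21.2, 21.5]), array([0.5574, 0.0171, 0.14  ])), (array([280.3, 219.5]), array([13. , 13.3]), array([0.5573, 0.0171, 0.14  ]))]
top hole 160 [(array([280.2, 219.5]), array([20.4, 21.2]), array([0.5573, 0.0174, 0.14  ])), (array([280.1, 219.5]), array([13.3, 14.2]), array([0.5572, 0.0175, 0.14  ]))]
side hole 160 [(array([270. , 201.7]), array([21.6, 28.3]), array([0.5611, 0.0242, 0.14  ])), (array([270.5, 204.3]), array([ 7.4, 11.3]), array([0.5577, 0.0162, 0.14  ]))]
side hole 180 [(array([270. , 201.6]), array([21.6, 28. ]), array([0.5611, 0.0243, 0.14  ])), (array([270.5, 204.2]), array([ 8. , 11.4]), array([0.5579, 0.0163, 0.14  ]))]
side hole 200 [(array([271.3, 201.7]), array([19.8, 25.6]), array([0.5635, 0.0226, 0.14  ])), (array([270.4, 204.2]), array([ 8. , 12.2]), array([0.5578, 0.0166, 0.14  ]))]
[186, 197, 99, 92, 94, 97, 95, 97, 78, 61, 61, 68, 79, 77, 138, 231]
[229, 226, 229, 181, 95, 94, 94, 97, 95, 93, 90, 162, 188, 189, 183]
```

View pics/w7c.png

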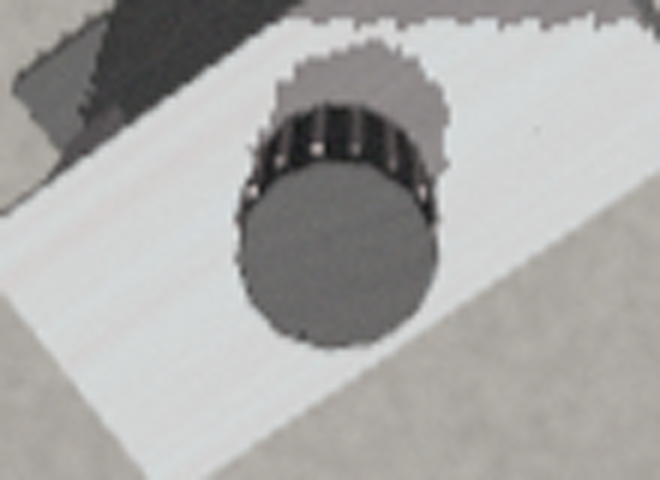

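View pics/s7c.png

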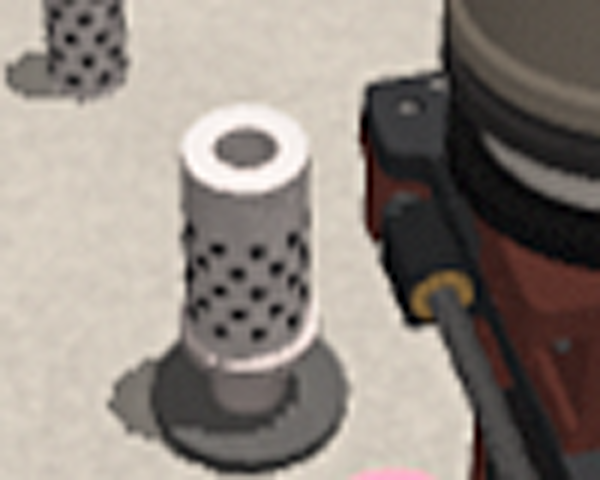

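View pics/s1c.png

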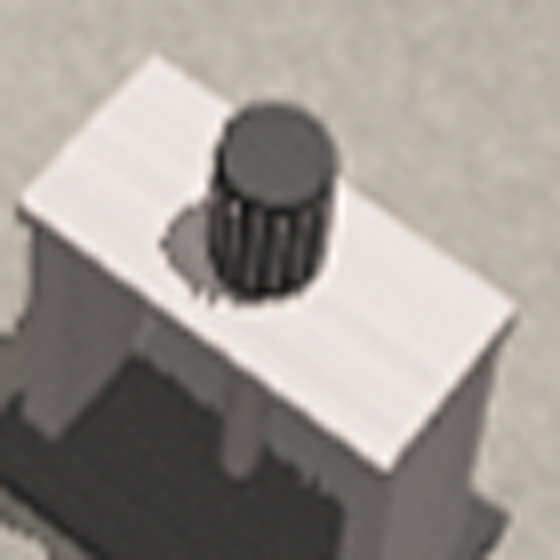

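The capped sleeve stands upright on the post. Its hole measures about (0.5575, 0.017), against (0.558, 0.017) for the post. The probe head's top is at wrist pixel (276,212), which gives about (0.4765, -0.2965).

```bash
python3 - <<'E'
from h import *
st=ctrl.state();p=st['position'];print(p,tool(np.array([.4767,-.2965,.117])-p),st['clock'])
E
```

```text
[ 0.47765195 -0.2931506   0.25024464] [ 0.     -0.0035  0.1332] 12.375
```

Request:
{"api": "carry_out", "payload": {"rows": [[0,-0.0035,0.04,0,0,0,85],[0,0,0.045,0,0,0,85],[0,0,0.03,0,0,0,85],[0,0,0.01,0,0,0,85],[0,0,0,0,0,0,85]]}}

```text
clock: 13.0
position: [0.4768, -0.2967, 0.1253]
tool_rot: [[-0.964, 0.268, -0.0], [0.268, 0.964, 0.0], [0.0, -0.0, -1.0]]
contact_force: [0.3, 0.0, 0.6]
finger_gap: 0.851
```

Request:
{"api": "carry_out", "payload": {"rows": [[0,0,0.008,0,0,0,70],[0,0,0,0,0,0,60],[0,0,0,0,0,0,50]]}}

```text
clock: 13.38
position: [0.477, -0.2967, 0.1177]
tool_rot: [[-0.964, 0.268, 0.001], [0.268, 0.964, -0.0], [-0.001, -0.0, -1.0]]
contact_force: [0.4, 0.1, 1.2]
finger_gap: 0.546
```

```bash
python3 - <<'E'
from h import *
st=ctrl.state();print(st['clock'],st['position'],st['finger_gap'])
s=snap('wrist','w8')
E
```

```text
13.375 [ 0.4769962  -0.29667507  0.1177388 ] 0.5459254477594586
```

View pics/w8.png

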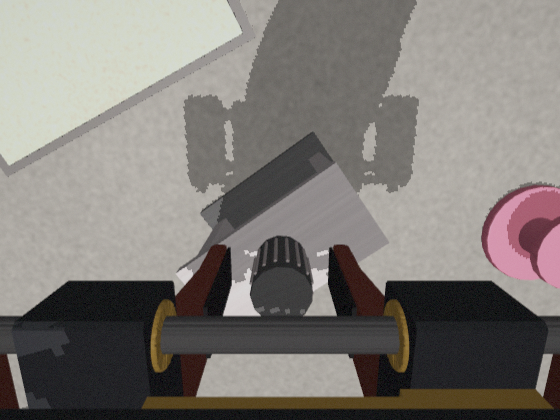

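The head, at (281,285), is midway between the fingers. I'm closing on it and lifting straight up.

Request:
{"api": "carry_out", "payload": {"rows": [[0,0,0,0,0,0,0],[0,0,0,0,0,0,0],[0,0,0,0,0,0,0],[0,0,0,0,0,0,0],[0,0,0,0,0,0,0]]}}

```text
clock: 14.05
position: [0.4768, -0.2965, 0.1173]
tool_rot: [[-0.964, 0.268, 0.0], [0.268, 0.964, 0.0], [-0.0, 0.0, -1.0]]
contact_force: [0.0, 0.6, 2.2]
finger_gap: 0.287
```

Request:
{"api": "carry_out", "payload": {"rows": [[0,0,-0.005,0,0,0,0],[0,0,-0.02,0,0,0,0],[0,0,-0.03,0,0,0,0],[0,0,-0.04,0,0,0,0],[0,0,-0.035,0,0,0,0]]}}

```text
clock: 14.68
position: [0.4764, -0.2966, 0.2486]
tool_rot: [[-0.963, 0.268, -0.0], [0.268, 0.963, -0.0], [0.0, -0.0, -1.0]]
contact_force: [0.7, -0.4, -1.5]
finger_gap: 0.29
```

Request:
{"api": "carry_out", "payload": {"rows": [[0,0,-0.025,0,0,0,0],[0,0,-0.01,0,0,0,0],[0,0,0,0,0,0,0],[0,0,0,0,0,0,0]]}}

```text
clock: 15.18
position: [0.4761, -0.2962, 0.2809]
tool_rot: [[-0.964, 0.267, -0.002], [0.267, 0.964, 0.001], [0.002, 0.0, -1.0]]
contact_force: [0.1, -0.1, -2.4]
finger_gap: 0.288
```

```bash
python3 - <<'E'
from h import *
st=ctrl.state();print(st['clock'],st['position'],st['finger_gap'])
s=snap('side','s9');t=snap('top','t9')
for q in ['probe_tip','probe_head']:
  for n,x in (('s',s),('t',t)):
    for r in ctrl.spot_point(q,x): print(n,q,np.round(r['xyz'],4),round(r['conf'],2),proj(x,r['xyz']))
E
```

```text
15.175 [ 0.47611312 -0.29615177  0.28093707] 0.2882406193801228
s probe_tip [ 0.4727 -0.2937  0.1777] 0.62 [317.3 314.2]
t probe_tip [ 0.4723 -0.2944  0.1811] 0.45 [441.6 258.1]
s probe_head [ 0.4739 -0.2943  0.2946] 0.75 [323.2 269. ]
s probe_head [0.4539 0.2036 0.0287] 0.7 [199.7 207.2]
s probe_head [ 0.4707 -0.2988  0.178 ] 0.2 [318.  316.9]
t probe_head [0.5553 0.0179 0.1371] 0.64 [279.9 220.6]
```

View pics/s9.png

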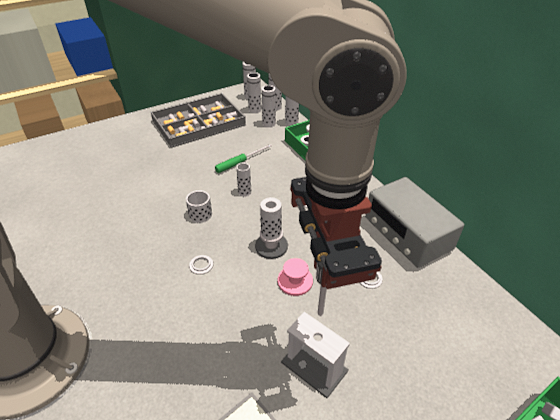

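The probe is held upright, with the rod tip at side-view (321,313) and the holder empty below it. I'm carrying it to above the sleeve.

Request:
{"api": "carry_out", "payload": {"rows": [[0.001,0.04,-0.005,0,0,0,0],[0.001,0.06,0,0,0,0,0],[0.001,0.06,0,0,0,0,0],[0.001,0.06,0,0,0,0,0],[0.001,0.06,0,0,0,0,0]]}}

```text
clock: 16.1
position: [0.5471, -0.0236, 0.2873]
tool_rot: [[-0.963, 0.268, 0.0], [0.268, 0.963, 0.0], [-0.0, 0.0, -1.0]]
contact_force: [1.1, -0.1, -1.5]
finger_gap: 0.288
```

Request:
{"api": "carry_out", "payload": {"rows": [[0,0.035,0,0,0,0,0],[0,0.008,0,0,0,0,0],[0,0,0,0,0,0,0],[0,0,0,0,0,0,0],[0,0,0,0,0,0,0]]}}

```text
clock: 16.73
position: [0.5581, 0.0144, 0.2874]
tool_rot: [[-0.963, 0.27, 0.0], [0.27, 0.963, -0.0], [-0.0, -0.0, -1.0]]
contact_force: [-0.2, -0.5, -0.3]
finger_gap: 0.29
```

Request:
{"api": "carry_out", "payload": {"rows": [[0,0,0,0,0,0,0],[0,0,0,0,0,0,0],[0,0,0,0,0,0,0]]}}

```text
clock: 17.1
position: [0.5583, 0.016, 0.2873]
tool_rot: [[-0.964, 0.268, 0.0], [0.268, 0.964, 0.0], [-0.0, 0.0, -1.0]]
contact_force: [0.2, 0.4, -1.6]
finger_gap: 0.288
```

```bash
python3 - <<'E'
from h import *
st=ctrl.state();p=st['position'];print(st['clock'],p,st['tool_rot'].round(4).tolist(),tool(np.array([.5577,.0169,.25])-p))
s=snap('side','s10');w=snap('wrist','w10');t=snap('top')
cv2.imwrite('pics/s10c.png',cv2.resize(s['image'][150:250,220:330,::-1],None,fx=6,fy=6,interpolation=2))
for n,x in (('s',s),('w',w),('t',t)):
    for r in ctrl.spot_point('probe_tip',x): print(n,np.round(r['xyz'],4),round(r['conf'],2),proj(x,r['xyz']))
E
```

```text
17.1 [0.55831313 0.01599185 0.28725592] [[-0.9635, 0.2675, 0.0], [0.2675, 0.9635, 0.0], [-0.0, 0.0, -1.0]] [0.0008 0.0007 0.0373]
s [0.5589 0.0175 0.1853] 0.64 [270.5 188.2]
w [0.5613 0.017  0.1826] 0.6 [283.5 215.4]
```

View pics/s10c.png

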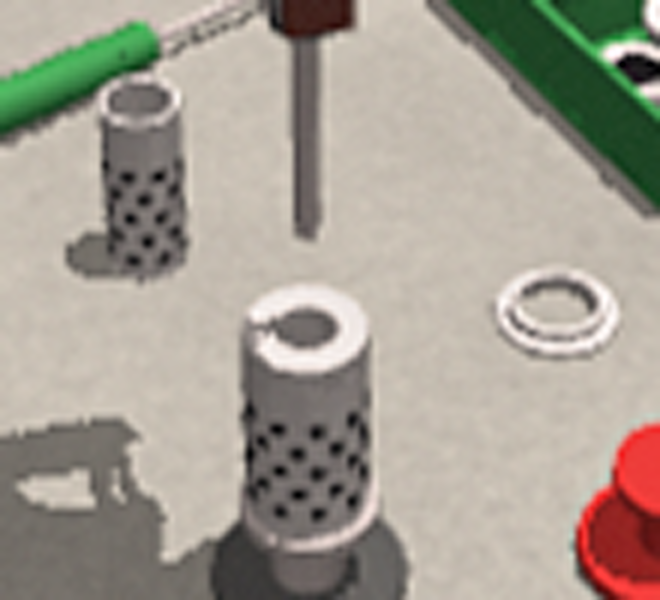

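View pics/w10.png

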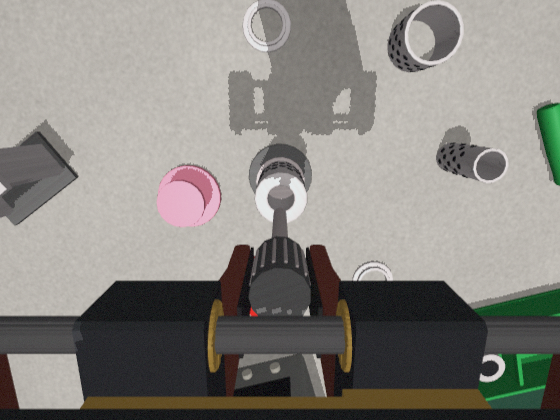

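Side view: the rod's lower end is at about (271,189), above the hole at (271,204). Wrist view: the tip lies over the cap's hole at (281,198). I'll go down to 10 mm above the hole and check again.

Request:
{"api": "carry_out", "payload": {"rows": [[0.0008,0.0007,0.01,0,0,0,0],[0,0,0.014,0,0,0,0],[0,0,0.01,0,0,0,0],[0,0,0,0,0,0,0],[0,0,0,0,0,0,0]]}}

```text
clock: 18.02
position: [0.558, 0.0169, 0.2534]
tool_rot: [[-0.964, 0.268, 0.0], [0.268, 0.964, -0.0], [-0.0, 0.0, -1.0]]
contact_force: [-0.8, -1.7, -1.4]
finger_gap: 0.292
```

Request:
{"api": "carry_out", "payload": {"rows": [[0,0,0,0,0,0,0],[0,0,0,0,0,0,0]]}}

```text
clock: 18.27
position: [0.558, 0.0169, 0.2536]
tool_rot: [[-0.964, 0.268, 0.001], [0.268, 0.964, 0.0], [-0.001, 0.0, -1.0]]
contact_force: [0.3, 0.1, -1.6]
finger_gap: 0.289
```

```bash
python3 - <<'E'
from h import *
st=ctrl.state();p=st['position'];print(st['clock'],p)
s=snap('side','s11');w=snap('wrist','w11')
print(proj(s,p-[0,0,.1023]),proj(w,p-[0,0,.1023]), proj(s,[.5577,.0169,.14]),proj(w,[.5577,.0169,.14]))
a=cv2.resize(s['image'][180:240,240:300,::-1],None,fx=7,fy=7,interpolation=2)
b=cv2.resize(w['image'][170:260,230:330,::-1],(420,378),interpolation=2)
cv2.imwrite('pics/c11.png',np.hstack([a,np.vstack([b,np.zeros((42,420,3),np.uint8)])])[:, :800])
E
```

```text
18.275 [0.55795238 0.01691453 0.25361412]
[270.4 200.3] [281.3 212.9] [270.3 204.1] [281.1 209. ]
```

View pics/c11.png

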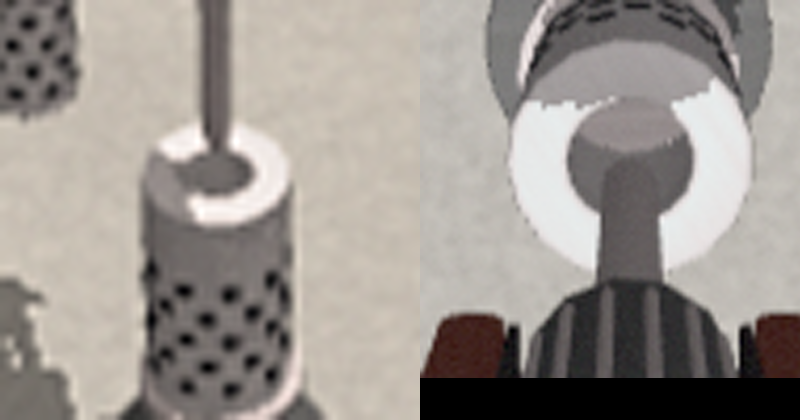

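```bash
python3 - <<'E'
from h import *
im=cv2.imread('pics/w11.png'); cv2.imwrite('pics/c12.png',cv2.resize(im[178:242,250:312],None,fx=9,fy=9,interpolation=0))
im=cv2.imread('pics/s11.png'); cv2.imwrite('pics/c13.png',cv2.resize(im[185:220,250:290],None,fx=14,fy=14,interpolation=0))
E
```

```text
(no output)
```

View pics/c12.png

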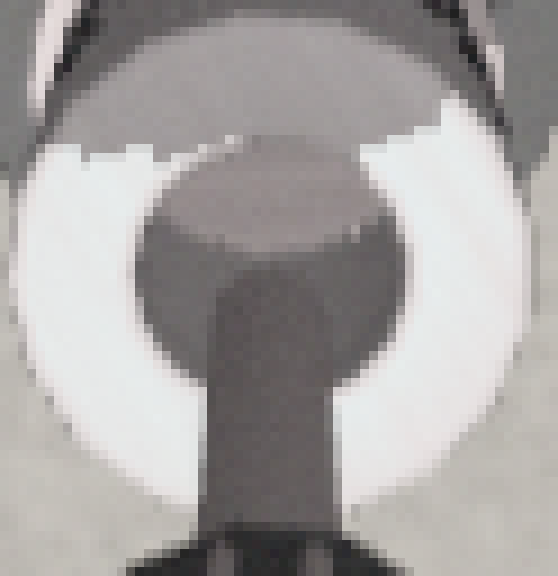

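View pics/c13.png

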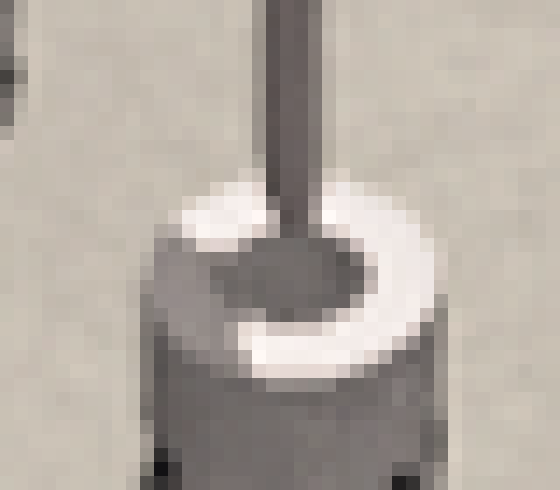

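Both views show the rod over the hole: side column 270.5 for each, wrist column about 280. The rod may be 0–1.6 mm too far out, so I'm shifting 0.6 mm inward and entering the hole.

Request:
{"api": "carry_out", "payload": {"rows": [[0.0006,0,0,0,0,0,0],[0,0,0.006,0,0,0,0],[0,0,0.008,0,0,0,0],[0,0,0.008,0,0,0,0],[0,0,0,0,0,0,0]]}}

```text
clock: 19.0
position: [0.5565, 0.017, 0.2302]
tool_rot: [[-0.964, 0.268, -0.002], [0.268, 0.964, -0.0], [0.002, -0.001, -1.0]]
contact_force: [0.0, -0.5, -1.1]
finger_gap: 0.291
```

Request:
{"api": "carry_out", "payload": {"rows": [[0,0,0,0,0,0,0],[0,0,0,0,0,0,0]]}}

```text
clock: 19.25
position: [0.5574, 0.0171, 0.2315]
tool_rot: [[-0.964, 0.268, 0.001], [0.268, 0.964, 0.0], [-0.0, 0.0, -1.0]]
contact_force: [0.3, -0.4, -1.9]
finger_gap: 0.292
```

```bash
python3 - <<'E'
from h import *
st=ctrl.state();p=st['position'];print(st['clock'],p)
s=snap('side','s14');w=snap('wrist','w14')
for z in (.14,.15,.17): print(z,proj(s,[p[0],p[1],z]),proj(w,[p[0],p[1],z]))
print(proj(s,[.5577,.0169,.14]),proj(w,[.5577,.0169,.14]))
im=w['image'][:,:,::-1]; cv2.imwrite('pics/c14.png',cv2.resize(im[178:248,245:319],None,fx=8,fy=8,interpolation=0))
im=s['image'][:,:,::-1]; cv2.imwrite('pics/c15.png',cv2.resize(im[175:215,250:290],None,fx=14,fy=14,interpolation=0))
E
```

```text
19.25 [0.55738197 0.01710234 0.23154511]
0.14 [270.1 204.1] [281.4 216.6]
0.15 [270.1 200.7] [281.5 220.4]
0.17 [270.  193.9] [281.6 228.8]
[270.3 204.1] [281.2 217.1]
```

View pics/c14.png

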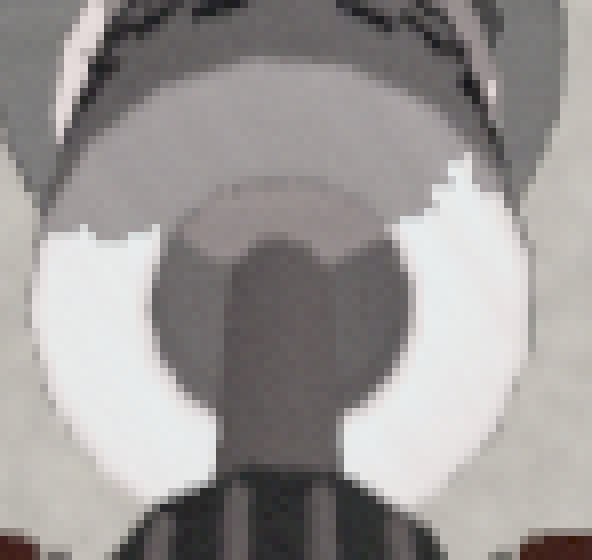

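View pics/c15.png

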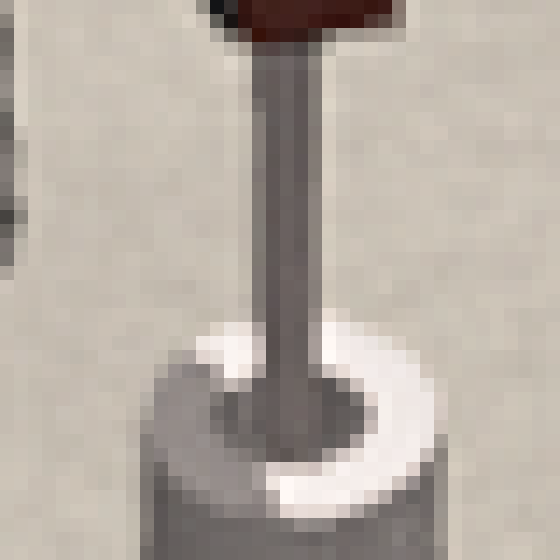

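```bash
python3 - <<'E'
from h import *
g=cv2.cvtColor(cv2.imread('pics/s14.png'),cv2.COLOR_BGR2GRAY).astype(float)
for r in range(180,198,2):
    v=g[r,262:282]; bg=np.median(np.r_[v[:4],v[-4:]]); w=np.clip(bg-v-12,0,None); print(r,round((w*np.arange(262,282)).sum()/w.sum(),2),end='; ')
print()
for f in ('s14','side6'):
  g=cv2.cvtColor(cv2.imread(f'pics/{f}.png'),cv2.COLOR_BGR2GRAY).astype(int)
  for r in range(198,215,2): print(f,r,g[r,258:284].tolist())
E
```

```text
180 269.88; 182 269.93; 184 270.03; 186 270.01; 188 269.95; 190 269.93; 192 269.94; 194 269.91; 196 269.91; 
s14 198 [193, 189, 190, 193, 195, 191, 193, 212, 228, 225, 161, 83, 99, 94, 155, 246, 231, 220, 209, 200, 197, 198, 195, 194, 196, 196]
s14 200 [194, 193, 192, 188, 169, 166, 215, 223, 245, 245, 197, 84, 99, 97, 158, 251, 241, 236, 236, 234, 230, 218, 194, 192, 195, 194]
s14 202 [187, 191, 186, 146, 140, 140, 139, 153, 187, 162, 95, 92, 102, 103, 91, 86, 133, 196, 237, 237, 235, 234, 222, 200, 192, 192]
s14 204 [194, 186, 163, 139, 141, 144, 138, 106, 93, 114, 97, 94, 103, 103, 100, 88, 94, 96, 175, 241, 234, 235, 233, 203, 190, 193]
s14 206 [192, 180, 128, 140, 142, 140, 145, 136, 111, 104, 103, 90, 98, 100, 97, 94, 101, 161, 235, 238, 236, 240, 231, 158, 195, 190]
s14 208 [192, 183, 121, 104, 143, 147, 144, 142, 142, 140, 157, 208, 201, 204, 198, 228, 243, 239, 238, 239, 241, 212, 122, 141, 204, 197]
s14 210 [197, 182, 119, 84, 97, 114, 129, 140, 147, 145, 136, 176, 250, 242, 241, 243, 245, 233, 214, 174, 113, 100, 106, 146, 198, 189]
s14 212 [197, 189, 124, 88, 99, 103, 102
[... 797 characters left out ...]
ide6 206 [201, 180, 165, 246, 243, 242, 246, 243, 153, 111, 106, 115, 113, 113, 111, 105, 109, 172, 243, 244, 242, 246, 237, 168, 207, 202]
side6 208 [203, 192, 123, 153, 243, 249, 244, 243, 245, 247, 235, 213, 210, 219, 214, 236, 250, 246, 244, 246, 248, 223, 128, 148, 215, 208]
side6 210 [210, 195, 125, 84, 100, 147, 202, 235, 248, 247, 249, 247, 247, 247, 247, 250, 251, 241, 229, 185, 121, 106, 111, 157, 210, 202]
side6 212 [209, 199, 131, 94, 103, 106, 105, 103, 100, 104, 119, 152, 151, 149, 146, 140, 109, 109, 114, 120, 131, 123, 116, 160, 211, 205]
side6 214 [208, 199, 114, 94, 104, 104, 105, 113, 113, 114, 116, 117, 120, 118, 116, 120, 113, 117, 121, 123, 126, 124, 119, 147, 216, 204]
```

```bash
python3 - <<'E'
from h import *
p=ctrl.state()['position']; w=snap('wrist')
a=np.linspace(0,2*np.pi,181)
def circ(c,r): 
    q=np.array([proj(w,[c[0]+r*np.cos(t),c[1]+r*np.sin(t),c[2]]) for t in a]); return q.min(0),q.max(0)
print(p)
print('tip',circ([p[0],p[1],p[2]-.1023],.005)); print('tip+2',circ([p[0],p[1],p[2]-.1003],.005))
print('hole',circ([.5577,.0169,.14],.012)); print('cap',circ([.5577,.0169,.14],.024)); print('capfloor',circ([.5577,.0169,.128],.012)); print('post',circ([.558,.017,.05],.028))
E
```

```text
[0.55733081 0.0170727  0.231505  ]
tip (array([274.8, 206.6]), array([287.7, 219.1]))
tip+2 (array([274.8, 207.2]), array([287.8, 219.8]))
hole (array([265.1, 201.4]), array([297.4, 232.5]))
cap (array([248.9, 185.3]), array([313.6, 247.5]))
capfloor (array([265.7, 197.8]), array([296.6, 227.7]))
post (array([252.7, 164.4]), array([309.3, 220. ]))
```

The two views disagree slightly: the side view puts the rod 1.2 mm inward, the wrist view about 0.9 mm outward. The mean is close to centred, so I'm shifting 0.3 mm outward and lowering to half depth.

Request:
{"api": "carry_out", "payload": {"rows": [[-0.0003,0,0.008,0,0,0,0],[0,0,0.01,0,0,0,0],[0,0,0.01,0,0,0,0],[0,0,0.007,0,0,0,0],[0,0,0,0,0,0,0]]}}

```text
clock: 20.02
position: [0.557, 0.017, 0.1954]
tool_rot: [[-0.964, 0.267, -0.001], [0.267, 0.964, -0.0], [0.001, -0.001, -1.0]]
contact_force: [0.5, -0.1, -0.8]
finger_gap: 0.289
```

Request:
{"api": "carry_out", "payload": {"rows": [[0,0,0,0,0,0,0],[0,0,0,0,0,0,0],[0,0,0,0,0,0,0]]}}

```text
clock: 20.4
position: [0.5576, 0.017, 0.1965]
tool_rot: [[-0.964, 0.268, 0.001], [0.268, 0.964, 0.0], [-0.0, 0.0, -1.0]]
contact_force: [-0.1, -0.5, -1.6]
finger_gap: 0.289
```

```bash
python3 - <<'E'
from h import *
st=ctrl.state();p=st['position'];print(st['clock'],p,st['contact_force'],st['tool_rot'].round(4).tolist())
s=snap('side','s16');w=snap('wrist','w16');t=snap('top','t16')
im=w['image'][:,:,::-1]; cv2.imwrite('pics/c16.png',cv2.resize(im[178:248,245:319],None,fx=8,fy=8,interpolation=0))
im=s['image'][:,:,::-1]; cv2.imwrite('pics/c17.png',cv2.resize(im[180:240,240:300],None,fx=9,fy=9,interpolation=0))
g=cv2.cvtColor(s['image'],cv2.COLOR_RGB2GRAY).astype(float)
for r in range(190,199): 
    v=g[r,262:282]; bg=np.median(np.r_[v[:4],v[-4:]]); k=np.clip(bg-v-12,0,None); print(r,round((k*np.arange(262,282)).sum()/k.sum(),2),end='; ')
for n,x in (('s',s),('w',w)):
  for r in ctrl.spot_point('sleeve_mouth',x)[:1]: print(n,np.round(r['xyz'],4))
E
```

```text
20.4 [0.55760564 0.01702996 0.19652551] [-0.13843289 -0.46698961 -1.64853705] [[-0.9635, 0.2675, 0.0005], [0.2675, 0.9635, 0.0001], [-0.0005, 0.0003, -1.0]]
190 270.29; 191 269.9; 192 270.19; 193 270.26; 194 270.28; 195 270.31; 196 270.26; 197 270.23; 198 269.69; s [0.5624 0.0161 0.138 ]
w [0.5549 0.0164 0.139 ]
```

View pics/c16.png

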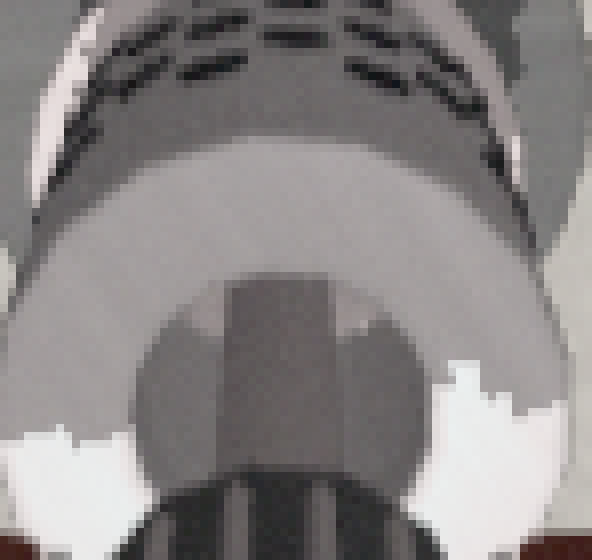

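View pics/c17.png

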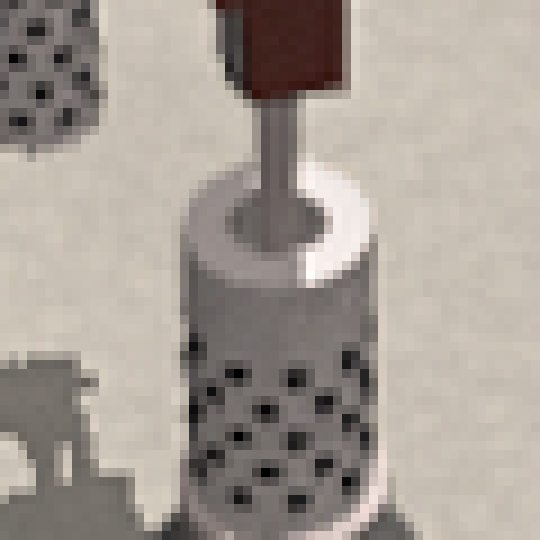

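```bash
python3 - <<'E'
from h import *
st=ctrl.state();print(st['clock'],st['position'],st['contact_force'],st['finger_gap'],abs(st['joint_velocities']).max())
ctrl.sign_off()
E
```

```text
20.65 [0.55747485 0.0169921  0.19631655] [ 0.20877471 -1.25429134 -1.05422402] 0.29026712170723895 0.001130368788695266
the job is handed in; nothing more can be done
```

The job is done and was handed in at 20.7 s. I set the capped guide sleeve down on the grey post and let go of it. I then drew the probe out of its holder by its head and lowered it through the guide hole, where the gripper still holds it still and upright.

**Last checks:**
- **Sleeve on the post:** it stands upright. The hole measures about (0.5575, 0.017) and the post's centre (0.558, 0.017).
- **Rod in the hole:** it looks upright and sits within about 0.5 mm of the hole's centre in the final side view.
- **Tip depth:** the tip is at about z = 0.094–0.096 m; half-way down the sleeve is 0.095 m. This comes from the arm's position and where I gripped the head, because the tip is out of sight inside the sleeve.
- **Contact:** the force readings showed only the probe's weight, with no sign of the rod touching the sleeve.

**Where checks disagreed:** just after the rod entered the hole, the side and wrist cameras differed by about 2 mm on where it sat along the tool's x direction. The side view put it 1.2 mm inward and the wrist view about 0.9 mm outward. I positioned it between the two; the rod has 7 mm of clearance all round.

I moved none of the other parts and saw none disturbed in the later pictures.

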